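Close the casting mould on its locating pins

ROBOT

A 6-joint arm with a two-finger parallel gripper is mounted at the origin on the work surface. World frame = base frame: x ahead of the robot, y to its left, z up, the work surface at z = 0. Lengths are in m, angles in rad, forces in N, time in s.
With the tool pointing down it reaches from about 0.375 to 0.925 m from the base axis. Payload 5.7 kg.
Tool frame: the origin (TCP) lies midway between the tips of the shut fingers; the grasp point (between the pads) lies tcp_to_grasp behind it (tcp_to_grasp is the distance from the TCP to the grasp point, in m); z points along the fingers, y is the line along which they close (so a half turn about z gives the same grasp; the last joint's range is limited). The gripper opens to 85 mm and grips with 20 to 120 N. Pads are 22 mm wide; open, the fingers measure 114 mm over their backs; the gripper's body (76 mm by 85 mm) begins 54 mm behind the grasp point. The pads swing forward as they close: fully open they stand 13 mm farther back than shut.
Start: joints at [1.021, 0.359, 1.51, -0, 1.272, -0.115], TCP at [0.253, 0.544, 0.231] pointing down, gripper open.
Joint ranges: [-2.97, 2.97], [-1.01, 2.36], [0.21, 2.38], [-0.96, 4.11], [0.2, 2.71], [-2.98, 2.98]. Speed limits (rad/s): [2.39, 2.39, 3.14, 3.14, 3.14, 3.14].

INTERFACE

Orientations are given as a unit quaternion [w, x, y, z].
In Python, from station import * gives the robot as it stands.
- The arm moves only by the shell command python3 -m inch 'ROWS' [OPENING] [FORCE]. ROWS is JSON, a list of rows, each a list of 4 numbers: the shift along the tool's x, y, z in m, then the turn about the tool's z in degrees. A call has 1 to 12 rows; each row shifts and turns the commanded pose from where the row before left it, along the tool's axes as they then stand; what a row does not reach is not made up. A row lasts 1/12 s, in which the tool goes at most 41.7 mm and 7.16 degrees, less where a joint would pass 70% of its speed; a pose out of reach is approached as far as the arm can. A call is refused whole if a number of a shift passes 0.0417 or a number of a turn 7.16, either way. A call with a gripper value outside its range is refused whole. OPENING is the closure in counts, from 0 (fully open) to 255 (shut), set as the call begins (- or left out, the last holds). The fingers move at their own pace and stop on an object; FORCE is the grip in N (left out, the last holds). Time passes only in rows, so rows that do not move let the fingers close. It gives the time, the measured TCP pose, the force, the opening and the grip force at its end, in the units of the state.
- get_state(): the state, without advancing time (a new reading comes with each control period).
- capture(name): name is "side" or "top"; returns a dict with "image" (400x640x3 uint8, red, green, blue), "fx", "fy", "cx", "cy" (pixels), "extrinsics" (4x4, takes a point from world to camera coordinates). Camera axes: x right, y down, z forward; pixel columns grow to the right and rows downward; lengths in m; the calibration is good to about 2 mm. A picture is of the moment at which its call begins. There is no depth.
- close_job(): hands the job in; it is judged then, once.
Trained networks look in a picture, given as the dict that the camera call returned (one of the last four; its "shot" number tells which), for a name from the list of things; names that differ only in an ending like _2 or _b are one class to them, and where a whole thing is asked for, a point or a joint stands for the part that bears it (a point fixed in the world has none). Each returns a list of dicts, best first, with "score" (0 to 1); they miss things now and then, are a little off and sometimes report something else, mostly with a low value. They report only what shows in the picture. A call takes as long as a camera call. They do not tell look-alikes from the thing itself.
- boxes_of(picture, target): "location" ([x, y, z] in m, in the coordinates of the camera as it stood for that picture, good to about 4 mm: the middle of the surface that is visible of it).
- silhouettes(picture, target): "region" (400x640 bool, what is visible of it).
- spot_point(picture, target): "location" ([x, y, z] in m, in the coordinates of the camera as it stood for that picture, good to about 4 mm: a listed point, or the origin of a listed thing).
The state is a dict: "time_s": time; "joint_pos": joint angles; "dq": joint speeds; "tau": joint torques, N m; "tcp_pos": TCP position; "tcp_rot": TCP orientation; "contact_force": force on the tool from outside, world axes, zero at the start; "wrist_torque": the same for the moment, N m; "grip_width": opening from 0.0 (shut) to 1.0 (fully open); "grip_force": force on a finger pad.
Only numpy, scipy, OpenCV 4.12 (cv2) and the standard library are available. Lean on these libraries where they do the work, as an engineer would, in place of code of your own. Each camera call takes 0.05 s, during which the arm holds its last target. There are 200 camera calls.

TASK

Get the mould's top half out of the little drawer cabinet and lower it gently, without dropping it, over the three locating pins of the matching lower half (the one with the ear on one end) until it rests flush all round. A paint jar stands in the drawer's way: before pulling the drawer open, lift the jar aside, keep it upright and leave it standing on the bench. Do not disturb the spray can or the cup of brushes.

Things in the scene. Friction and masses are not known exactly. Their poses are not given: they have to be found in the camera images.
- unit: Grey drawer cabinet with a black mat on top, fixed on the bench, 250 mm deep (its x) by 220 mm wide (its y) by 102 mm high; one drawer behind a full-width front. Origin: on the bench, below the middle of the shut drawer's front face. Its front looks along its -x, the cabinet stretches along +x.
- cab_drawer0 (a joint): How far the drawer is out, m: 0 shut, end stop 0.173. Slides along the cabinet's -x (1 N friction, 4 N s/m drag), stays where left. At 0.16 or more the top half is clear of the cabinet's top. Drawer floor 22 mm above the bench, 205 (x) by 178 mm (y) inside; side walls reach 78 mm, front 88 mm above the bench.
- cab_drawer0_handle (a point): Middle of the drawer's level steel bar handle: bar 11 mm thick, 110 mm long along the cabinet's y, axis 35 mm in front of the drawer front and 62 mm above the bench (35 mm from the cabinet's origin along its -x when shut). Free to pinch from above with one finger behind it. Moves with the drawer.
- top_half: Mould's top half, loose, flat in the drawer: aluminium plate 100 (x) x 76 (y) x 16 mm, an ear 30 mm wide sticking 12 mm out of its +x end. On top a centred grip rib 60 long (x), 24 wide (y), its top 46.5 mm above the underside. Three 13 mm through holes at (x, y) = (36, 26), (-36, 26), (-36, -26) mm. About 0.4 kg. Origin: centre of the 100 x 76 underside; z up.
- lower_half: Matching lower half, fixed to the bench: aluminium block 100 (x) x 76 (y) x 24 mm, same ear on its +x end. Three upright 10 mm pins at (36, 26), (-36, 26), (-36, -26) mm, 20 mm above the face, the last 6 mm tapered to 4 mm. Origin: centre of its underside on the bench. The top half sits with its ear over this ear, x axes alike.
- lower_face (a point): Centre of the lower half's flat upper face, 24 mm above the bench; axes as the lower half.
- other_half: Bystander: lower half of another mould, fixed to the bench, aluminium block 100 x 76 x 24 mm without an ear, only two pins, at two diagonal corners, 20 mm high. Origin: centre of its underside.
- jar: Closed paint jar, loose, 60 mm across and 75 mm high, grey lid, paper band, about 0.14 kg; it stands on the bench in front of the drawer. Origin: centre of its underside, z up.
- spray_can: Bystander: loose spray can with a grey cap, 66 mm across, 170 mm high. Origin: centre of its underside, z up.
- brush_cup: Bystander: loose black cup of paint brushes, 72 mm across, 90 mm high, brushes up to 190 mm above the bench. Origin: centre of its underside, z up.
There are look-alikes about, which are no part of the job. What is shaped like the lower_half but brown or yellow is not meant.

How it is judged:
By the outcome, as a careful person would: the job done as asked, in the order asked, and still so for the second after the job is handed in, with the robot touching nothing.
It also fails if it takes over 67 s, if anything falls off the work surface, if the arm or the gripper's body presses on something with over 40 N, if the wrist force passes 120 N, or if a joint passes its speed limit or range.

## Working session

There is one attempt and no reset: what is moved stays moved. The work goes in short steps, Python scripts to look and compute and a shell command to move; the robot and the scene stay as the last step left them, time stands still between calls to the robot, and variables do not carry over. Pictures are saved under pics/ and viewed, at most 10 in all, crops included, and the job is handed in when it is done.

```bash
mkdir -p pics; ls
cat > h.py <<'E'
from station import *
import numpy as np, cv2
def w(p,l):
    E=np.array(p["extrinsics"]); return (np.linalg.inv(E)@np.r_[l,1])[:3]
def px(p,X):
    c=np.array(p["extrinsics"])@np.r_[X,1]; return np.array([p["fx"]*c[0]/c[2]+p["cx"],p["fy"]*c[1]/c[2]+p["cy"]])
def ray(p,u,v,z):
    Ei=np.linalg.inv(np.array(p["extrinsics"])); d=Ei[:3,:3]@np.array([(u-p["cx"])/p["fx"],(v-p["cy"])/p["fy"],1]); o=Ei[:3,3]
    return o+d*(z-o[2])/d[2]
def save(p,n,crop=None,s=1):
    im=p["image"][:,:,::-1]
    if crop: x0,y0,x1,y1=crop; im=im[y0:y1,x0:x1]
    cv2.imwrite(n,cv2.resize(im,None,fx=s,fy=s,interpolation=cv2.INTER_CUBIC))
E
python3 - <<'E'
from h import *
np.set_printoptions(precision=4,suppress=True)
print({k:v for k,v in get_state().items()}, tcp_to_grasp if 'tcp_to_grasp' in globals() else None)
for c in("top","side"):
    p=capture(c); save(p,f"pics/{c}0.png")
    print(c,"cam at",np.linalg.inv(np.array(p["extrinsics"]))[:3,3],p["fx"])
    for t in("unit","cab_drawer0_handle","lower_half","lower_face","other_half","jar","spray_can","brush_cup","top_half"):
        for d in spot_point(p,t)[:4]:
            X=w(p,d["location"]); print(t,round(d["score"],2),X,px(p,X).round())
E
```

```text
pics
{'time_s': 0.0, 'joint_pos': array([ 1.0209,  0.3595,  1.5115,  0.    ,  1.2725, -0.1151]), 'dq': array([-0.0012,  0.0017, -0.0003,  0.0001, -0.0015,  0.001 ]), 'tau': array([  0.0001, -52.7618, -27.8625,  -0.0001,   0.0133,   0.    ]), 'tcp_pos': array([0.2524, 0.5436, 0.2304]), 'tcp_rot': array([-0.0003,  0.2157,  0.9765, -0.0009]), 'contact_force': array([-0.3339,  0.0044,  0.8961]), 'wrist_torque': array([ 0.0183,  0.007 , -0.0209]), 'grip_force': 0.0, 'grip_width': 0.995784166299371} 0.0187
top cam at [0.3374 0.0747 1.2104] 399.3692241952226
unit 0.81 [ 0.5976  0.3057 -0.0006] [250. 169.]
unit 0.54 [ 0.6559 -0.0166  0.0005] [354. 153.]
cab_drawer0_handle 0.58 [0.5974 0.2697 0.0587] [258. 165.]
lower_half 0.92 [0.4052 0.0821 0.0006] [320. 233.]
lower_half 0.65 [ 0.2598 -0.2473  0.0022] [430. 285.]
lower_half 0.64 [ 0.4629 -0.0859 -0.0006] [376. 216.]
lower_face 0.95 [ 0.2623 -0.2399  0.0256] [429. 285.]
lower_face 0.67 [0.3995 0.0796 0.0238] [321. 235.]
lower_face 0.64 [ 0.463  -0.0858  0.0226] [377. 215.]
other_half 0.69 [ 0.6061 -0.2699 -0.0007] [436. 171.]
other_half 0.24
[... 178 characters left out ...]
 [442. 240.]
side cam at [ 0.0926 -1.0061  0.8191] 443.4507438053044
unit 0.71 [ 0.5982  0.3018 -0.002 ] [321. 170.]
cab_drawer0_handle 0.58 [0.6002 0.2675 0.0627] [325. 159.]
lower_half 0.88 [0.3997 0.0798 0.0004] [288. 215.]
lower_half 0.74 [ 0.4661 -0.0853 -0.0019] [328. 242.]
lower_half 0.56 [ 0.2595 -0.2493 -0.0029] [275. 302.]
lower_face 0.97 [0.4021 0.0755 0.0206] [289. 210.]
lower_face 0.92 [ 0.2609 -0.2478  0.0236] [275. 294.]
lower_face 0.84 [ 0.4621 -0.0868  0.0221] [327. 236.]
other_half 0.81 [ 0.6011 -0.2693 -0.0019] [401. 270.]
jar 0.89 [ 0.5852  0.1933 -0.001 ] [329. 185.]
spray_can 0.61 [ 0.6634 -0.0196  0.0013] [378. 213.]
brush_cup 0.77 [ 0.3959 -0.2913 -0.0037] [333. 298.]
```

View pics/top0.png

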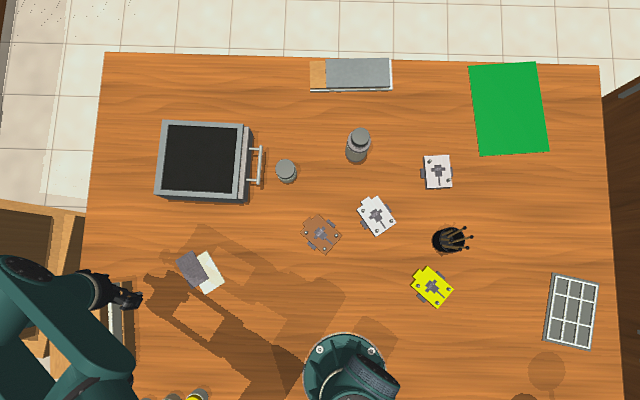

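View pics/side0.png

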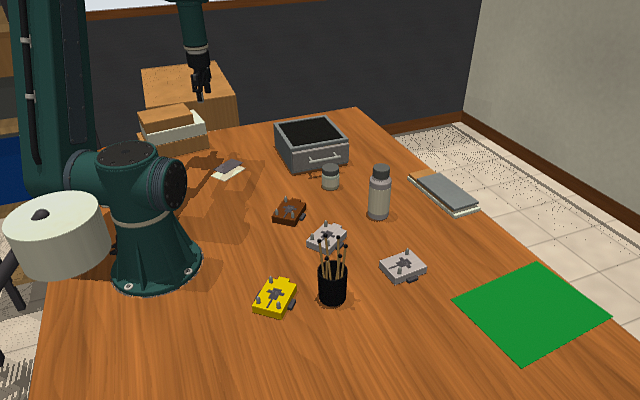

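The top view has four candidates for the lower half:
- brown block at (320,233)
- yellow block at (432,286)
- bare aluminium block at (376,216)
- aluminium block at (437,171), probably the other half with two pins

I choose (376,216) and will check it in a crop.

Run:
```python
from h import *
np.set_printoptions(precision=4,suppress=True)
p=capture("top"); q=capture("side")
def rect(p,m,z):
    v,u=np.nonzero(m); P=np.array([ray(p,a,b,z)[:2] for a,b in zip(u,v)])
    r=cv2.minAreaRect((P*1000).astype(np.float32)); return r
for t in("lower_half","unit"):
  for n,pp in(("top",p),("side",q)):
    for d in silhouettes(pp,t)[:3]:
        m=d["region"].astype(bool); v,u=np.nonzero(m); g=pp["image"].astype(int)
        if t=="unit":
            mm=m&(g.max(2)<45); z=.102
        else: mm=m&(g.min(2)>150); z=.024
        if mm.sum()>30: print(t,n,round(d["score"],2),u.mean().round(),v.mean().round(),mm.sum(),rect(pp,mm,z))
for t in("lower_half",):
  a=cv2.resize(p["image"][185:245,340:410],(480,411),interpolation=cv2.INTER_CUBIC)
b=cv2.resize(q["image"][210:262,300:356],(320,297),interpolation=cv2.INTER_CUBIC)
o=np.zeros((411,800,3),np.uint8);o[:,:480]=a;o[:297,480:]=b
cv2.imwrite("pics/crop1.png",o[:,:,::-1])
```

```text
lower_half top 0.73 375.0 216.0 711 ((465.335693359375, -81.2685546875), (109.12013244628906, 76.65190887451172), 35.822227478027344)
lower_half side 0.71 326.0 237.0 355 ((466.5115051269531, -81.226318359375), (109.31558227539062, 73.79144287109375), 36.36027145385742)
unit top 0.66 205.0 162.0 4215 ((602.959228515625, 430.78582763671875), (197.5990753173828, 187.57627868652344), 88.42987060546875)
unit side 0.57 310.0 143.0 1145 ((601.7517700195312, 408.79571533203125), (234.7634735107422, 189.023681640625), 88.09915924072266)
unit side 0.53 331.0 278.0 987 ((394.82073974609375, -292.4312438964844), (240.9319610595703, 69.79081726074219), 68.7410659790039)
```

View pics/crop1.png

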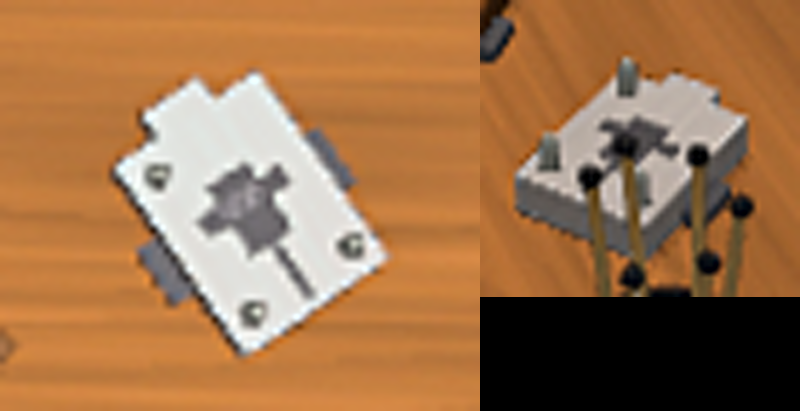

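The crop shows an aluminium block with its ear at the upper left (about 200,100) and three pins at (158,175), (252,315) and (350,245). This is the wanted lower half, with its +x axis at about 36° in the world frame. The cabinet's x axis is at about 88.3°. I go to the jar first.

```bash
python3 -m inch '[[0,0,0,6.51],[0,0,0,6.51],[0,0,0,6.51],[0,0,0,6.51],[0,0,0,6.51],[0,0,0,6.51],[0,0,0,6.51],[0,0,0,6.51],[0,0,0,6.51],[0,0,0,6.51]]' 0 && python3 -m inch '[[-0.029,0.027,0,0],[-0.029,0.027,0,0],[-0.029,0.027,0,0],[-0.029,0.027,0,0],[-0.029,0.027,0,0],[-0.029,0.027,0,0],[-0.029,0.027,0,0],[-0.029,0.027,0,0],[-0.029,0.027,0,0],[-0.029,0.027,0,0],[0,0,0,0],[0,0,0,0]]'
cat >> h.py <<'E'
from scipy.spatial.transform import Rotation as Ro
def pose():
    s=get_state(); q=s["tcp_rot"]; R=Ro.from_quat([q[1],q[2],q[3],q[0]]).as_matrix(); return np.array(s["tcp_pos"]),R
def to(X,yaw=None):
    p,R=pose(); y=np.degrees(np.arctan2(R[1,1],R[0,1]))
    print("tcp",p.round(4),"y-yaw",y.round(2),"tilt",R[:,2].round(4),"tool shift",(R.T@(np.array(X)-p)).round(4), None if yaw is None else "turn %.2f"%((y-yaw+90)%180-90))
E
python3 - <<'E'
from h import *
np.set_printoptions(precision=4,suppress=True)
p=capture("top");q=capture("side")
for n,pp in(("t",p),("s",q)):
    for d in spot_point(pp,"jar")[:2]: print(n,d["score"],w(pp,d["location"]))
    for d in silhouettes(pp,"jar")[:2]:
        m=d["region"]; v,u=np.nonzero(m); print(n,d["score"],u.mean(),v.mean(),u.min(),u.max(),v.min(),v.max())
        print(ray(pp,u.mean(),v.mean(),.075), ray(pp,u.mean(),v.mean(),.0375))
to([0.586,0.193,0.12],0)
print(px(p,[.586,.193,.075]),px(q,[.586,.193,.0375]))
E
```

```text
time_s: 2.13
tcp_pos: [0.2527, 0.5442, 0.2312]
tcp_rot: [0.0, 0.709, 0.705, -0.0]
contact_force: [0.5, -0.3, 0.3]
grip_width: 1.002
grip_force: 0.0
time_s: 3.13
tcp_pos: [0.5242, 0.2524, 0.2312]
tcp_rot: [0.0, 0.709, 0.706, 0.0]
contact_force: [-0.7, 0.7, 0.2]
grip_width: 1.0
grip_force: 0.0
t 0.83 [0.5852 0.1884 0.0033]
t 0.91 285.464824120603 170.39949748743717 275 296 159 182
[0.5796 0.1874 0.075 ] [0.5876 0.1911 0.0375]
t 0.49 196.55165289256198 179.74018595041323 153 262 131 202
[0.5446 0.4433 0.075 ] [0.5514 0.4555 0.0375]
s 0.94 [ 0.5865  0.1882 -0.0014]
s 0.78 329.8404761904762 175.9142857142857 322 338 163 189
[0.5642 0.1345 0.075 ] [0.588  0.192  0.0375]
tcp [0.5217 0.2552 0.2313] y-yaw 0.1 tilt [-0.0004  0.     -1.    ] tool shift [-0.0623  0.0642  0.1113] turn 0.10
[283.6189 168.1768] [329.1831 175.8903]
```

```bash
python3 -m inch '[[-0.0205,0.021,0,0],[-0.0205,0.021,0,0],[-0.0205,0.021,0,0],[0,0,0.03,0],[0,0,0.03,0],[0,0,0.03,0],[0,0,0.03,0],[0,0,0.03,0],[0,0,0.03,0],[0,0,0.02,0],[0,0,0,0]]' && python3 -m inch '[[0,0,0,0],[0,0,0,0],[0,0,0,0],[0,0,0,0],[0,0,0,0],[0,0,0,0],[0,0,0,0],[0,0,0,0]]' 255 30 && python3 -m inch '[[0,0,-0.01,0],[0,0,-0.02,0],[0,0,-0.03,0],[0,0,-0.03,0],[0,0,0,0]]'
python3 - <<'E'
from h import *
q=capture("side"); save(q,"pics/jar1.png",(220,80,460,260),3)
to([0.80,0.14,0.12],0)
E
```

```text
time_s: 4.35
tcp_pos: [0.5816, 0.1928, 0.027]
tcp_rot: [-0.002, 0.707, 0.708, -0.003]
contact_force: [-1.5, 0.7, 0.1]
grip_width: 1.003
grip_force: 0.0
time_s: 5.02
tcp_pos: [0.5871, 0.1932, 0.0334]
tcp_rot: [0.001, 0.707, 0.707, 0.002]
contact_force: [-1.8, 0.8, 7.3]
grip_width: 0.682
grip_force: 33.0
time_s: 5.43
tcp_pos: [0.5899, 0.1934, 0.1282]
tcp_rot: [0.003, 0.707, 0.707, 0.004]
contact_force: [0.5, -0.2, 0.5]
grip_width: 0.686
grip_force: 32.8
tcp [0.5887 0.1931 0.1258] y-yaw -0.01 tilt [ 0.0081  0.0015 -1.    ] tool shift [-0.0531  0.2112  0.0074] turn -0.01
```

View pics/jar1.png

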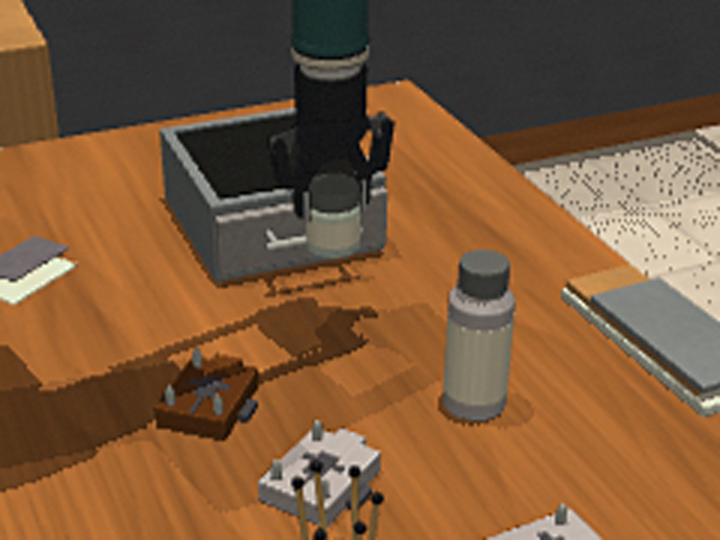

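The jar hangs upright in the gripper (crop 333,215). I carry it past the right of the drawer's path.

```bash
python3 -m inch '[[-0.005,0.02,0,0],[-0.005,0.027,0,0],[-0.005,0.027,0,0],[-0.006,0.027,0,0],[-0.006,0.027,0,0],[-0.006,0.027,0,0],[-0.007,0.027,0,0],[-0.007,0.02,0,0],[-0.007,0.01,0,0],[0,0,0,0],[0,0,0,0]]' && python3 -m inch '[[0,0,0.025,0],[0,0,0.025,0],[0,0,0.02,0],[0,0,0.01,0],[0,0,0.004,0],[0,0,0.003,0],[0,0,0,0],[0,0,0,0]]'
```

```text
time_s: 6.4
tcp_pos: [0.7968, 0.138, 0.1197]
tcp_rot: [-0.001, 0.708, 0.707, -0.001]
contact_force: [-1.1, 0.8, -1.2]
grip_width: 0.682
grip_force: 32.8
time_s: 7.07
tcp_pos: [0.7985, 0.1388, 0.0358]
tcp_rot: [0.001, 0.707, 0.707, 0.001]
contact_force: [-0.8, -0.3, -1.3]
grip_width: 0.678
grip_force: 32.8
```

```bash
python3 -m inch '[[0,0,0.002,0],[0,0,0,0]]' && python3 -m inch '[[0,0,0.002,0],[0,0,0,0]]' && python3 -m inch '[[0,0,0.001,0],[0,0,0,0]]'
```

```text
time_s: 7.23
tcp_pos: [0.7985, 0.1386, 0.0335]
tcp_rot: [0.001, 0.707, 0.707, 0.001]
contact_force: [0.4, 1.1, 1.2]
grip_width: 0.687
grip_force: 33.0
time_s: 7.4
tcp_pos: [0.7986, 0.1386, 0.0334]
tcp_rot: [0.001, 0.707, 0.707, 0.001]
contact_force: [-3.0, 0.4, 10.1]
grip_width: 0.683
grip_force: 33.8
time_s: 7.57
tcp_pos: [0.7986, 0.1386, 0.0334]
tcp_rot: [0.001, 0.707, 0.707, 0.001]
contact_force: [-6.2, -0.8, 15.2]
grip_width: 0.68
grip_force: 34.2
```

```bash
python3 -m inch '[[0,0,-0.003,0],[0,0,0,0]]' && python3 -m inch '[[0,0,0,0],[0,0,0,0],[0,0,0,0],[0,0,0,0],[0,0,0,0]]' 0 && python3 -m inch '[[0,0,-0.01,0],[0,0,-0.03,0],[0,0,-0.04,0],[0,0,-0.04,0],[0,0,-0.02,0],[0,0,0,-6.8],[0,0,0,-6.8],[0,0,0,-6.8],[0,0,0,-6.8],[0,0,0,-6.8],[0,0,0,-6.8]]' && python3 -m inch '[[0,0,0,-6.8],[0,0,0,-6.8],[0,0,0,-6.8],[0,0,0,-6.8],[0,0,0,-6.8],[0,0,0,-6.8],[0,0,0,-6.8],[0,0,0,0],[0,0,0,0]]' 175
python3 - <<'E'
from h import *
np.set_printoptions(precision=4,suppress=True)
p=capture("top");q=capture("side")
for n,pp in(("t",p),("s",q)):
  for t in("jar","cab_drawer0_handle","unit"):
    for d in spot_point(pp,t)[:1]: print(n,t,d["score"],w(pp,d["location"]))
  for d in boxes_of(pp,"cab_drawer0_handle")[:1]: print("box",w(pp,d["location"]))
to([0.598,0.269,0.15],88.3)
E
```

```text
time_s: 7.73
tcp_pos: [0.7985, 0.1386, 0.0339]
tcp_rot: [0.001, 0.707, 0.707, 0.001]
contact_force: [0.1, 0.1, -0.6]
grip_width: 0.684
grip_force: 32.8
time_s: 8.15
tcp_pos: [0.7975, 0.1385, 0.0319]
tcp_rot: [-0.0, 0.707, 0.707, -0.0]
contact_force: [0.7, 1.0, -1.8]
grip_width: 0.999
grip_force: 0.0
time_s: 9.07
tcp_pos: [0.7977, 0.1385, 0.1732]
tcp_rot: [0.0, 0.414, 0.91, 0.0]
contact_force: [0.8, 0.3, 0.4]
grip_width: 1.003
grip_force: 0.0
time_s: 9.82
tcp_pos: [0.7977, 0.1385, 0.1729]
tcp_rot: [0.0, 0.016, 1.0, -0.0]
contact_force: [-0.1, 0.6, -0.4]
grip_width: 0.313
grip_force: 0.0
t cab_drawer0_handle 0.98 [0.603  0.272  0.0621]
t unit 0.88 [0.6005 0.3062 0.0013]
box [0.6455 0.307  0.0864]
s jar 0.66 [ 0.7935  0.1356 -0.0015]
s cab_drawer0_handle 0.71 [0.5987 0.2692 0.0674]
s unit 0.88 [ 0.5985  0.3022 -0.0008]
box [0.5936 0.3011 0.0656]
tcp [0.7976 0.1385 0.1722] y-yaw 88.37 tilt [-0.0001 -0.0001 -1.    ] tool shift [0.2033 0.1247 0.0223] turn 0.07
```

```bash
python3 -m inch '[[0.02,0.013,0,0],[0.02,0.013,0,0],[0.02,0.013,0,0],[0.02,0.013,0,0],[0.02,0.013,0,0],[0.02,0.013,0,0],[0.02,0.013,0,0],[0.02,0.013,0,0],[0.02,0.013,0,0],[0.021,0.0087,0,0],[0,0,0,0],[0,0,0,0]]'
python3 - <<'E'
from h import *
to([0.600,0.270,0.045],88.3)
p=capture("top");q=capture("side")
o=np.hstack([cv2.resize(p["image"][110:230,190:330],(400,343)),cv2.resize(q["image"][100:220,250:390],(400,343))])
cv2.imwrite("pics/han.png",o[:,:,::-1])
E
```

```text
time_s: 11.32
tcp_pos: [0.5994, 0.2704, 0.1726]
tcp_rot: [0.0, 0.013, 1.0, -0.0]
contact_force: [0.5, -0.7, 0.3]
grip_width: 0.316
grip_force: 0.0
tcp [0.5994 0.2704 0.1726] y-yaw 88.48 tilt [ 1.e-04 -2.e-04 -1.e+00] tool shift [-0.0006 -0.0004  0.1276] turn 0.18
```

View pics/han.png

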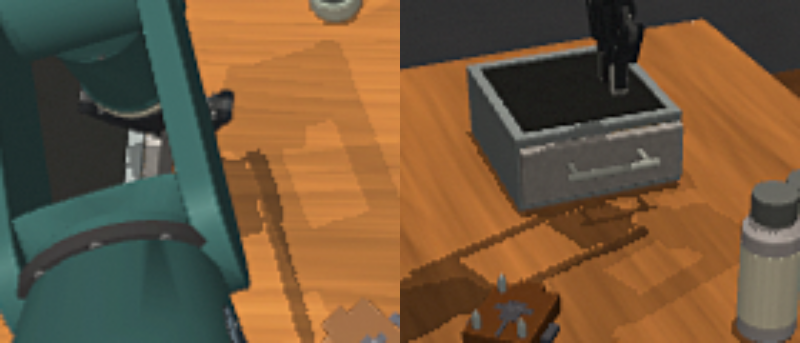

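The gripper hovers above the handle (side crop 620,90, with the bar at 615,165). The jar is out of the way behind the can at (790,190). I descend now.

```bash
python3 -m inch '[[0,0,0.025,0],[0,0,0.025,0],[0,0,0.025,0],[0,0,0.015,0],[0,0,0.01,0],[0,0,0,0]]' && python3 -m inch '[[0,0,0.01,0],[0,0,0.01,0],[0,0,0.007,0],[0,0,0,0]]' && python3 -m inch '[[0,0,0,0],[0,0,0,0],[0,0,0,0],[0,0,0,0]]' 255 40
```

```text
time_s: 11.92
tcp_pos: [0.5997, 0.2687, 0.0698]
tcp_rot: [-0.002, 0.015, 1.0, -0.001]
contact_force: [-0.5, 0.2, -0.4]
grip_width: 0.32
grip_force: 0.0
time_s: 12.25
tcp_pos: [0.6013, 0.2696, 0.0468]
tcp_rot: [0.001, 0.014, 1.0, 0.0]
contact_force: [-2.2, -2.0, 9.5]
grip_width: 0.315
grip_force: 3.0
time_s: 12.58
tcp_pos: [0.6011, 0.2668, 0.0464]
tcp_rot: [0.001, 0.013, 1.0, -0.002]
contact_force: [-0.1, -12.6, 10.5]
grip_width: 0.11
grip_force: 39.0
```

```bash
python3 -m inch '[[0,-0.006,0,0],[0,-0.012,0,0],[0,-0.016,0,0],[0,-0.016,0,0],[0,-0.016,0,0],[0,-0.016,0,0]]' && python3 -m inch '[[0,-0.016,0,0],[0,-0.016,0,0],[0,-0.016,0,0],[0,-0.016,0,0],[0,-0.012,0,0],[0,-0.008,0,0],[0,0,0,0],[0,0,0,0]]'
```

```text
time_s: 13.08
tcp_pos: [0.5991, 0.188, 0.0465]
tcp_rot: [0.001, 0.014, 1.0, 0.001]
contact_force: [0.2, 1.7, 6.1]
grip_width: 0.111
grip_force: 39.4
time_s: 13.75
tcp_pos: [0.5968, 0.103, 0.0464]
tcp_rot: [0.001, 0.014, 1.0, -0.0]
contact_force: [-0.9, -1.5, 7.3]
grip_width: 0.111
grip_force: 39.6
```

```bash
python3 -m inch '[[0,-0.004,0,0],[0,0,0,0],[0,0,0,0]]' && python3 -m inch '[[0,0,0,0],[0,0,0,0],[0,0,0,0]]' 175 && python3 -m inch '[[0,0,-0.015,0],[0,0,-0.03,0],[0,0,-0.04,0],[0,0,-0.04,0],[0,0,-0.04,0],[0,0,-0.03,0],[0,0,0,0]]' 175 && python3 -m inch '[[0.015,-0.033,0,0],[0.015,-0.033,0,0],[0.015,-0.033,0,0],[0.015,-0.033,0,0],[0.015,-0.033,0,0],[0.015,-0.033,0,0],[0.015,-0.033,0,0],[0.015,-0.033,0,0],[0.015,-0.033,0,0],[0.015,-0.033,0,0],[0.015,-0.033,0,0],[0,0,0,0]]' 0
python3 - <<'E'
from h import *
np.set_printoptions(precision=4,suppress=True)
p=capture("top");q=capture("side")
for n,pp in(("t",p),("s",q)):
  for t in("cab_drawer0_handle","top_half","jar"):
    for d in spot_point(pp,t)[:2]: print(n,t,d["score"],w(pp,d["location"]))
to([.6,.2,.2])
o=np.hstack([cv2.resize(p["image"][110:230,190:330],(400,343)),cv2.resize(q["image"][100:220,250:390],(400,343))])
cv2.imwrite("pics/open.png",o[:,:,::-1])
E
```

```text
time_s: 14.0
tcp_pos: [0.5967, 0.0996, 0.0464]
tcp_rot: [0.001, 0.014, 1.0, -0.0]
contact_force: [-0.5, -1.2, 7.8]
grip_width: 0.106
grip_force: 39.6
time_s: 14.25
tcp_pos: [0.5958, 0.0999, 0.0454]
tcp_rot: [0.0, 0.014, 1.0, -0.0]
contact_force: [1.0, -0.5, 1.4]
grip_width: 0.312
grip_force: 1.1
time_s: 14.83
tcp_pos: [0.5996, 0.1003, 0.2476]
tcp_rot: [0.006, 0.014, 1.0, 0.0]
contact_force: [0.9, 0.5, 1.3]
grip_width: 0.314
grip_force: 0.0
time_s: 15.83
tcp_pos: [0.4179, -0.2634, 0.2398]
tcp_rot: [-0.001, 0.016, 1.0, -0.001]
contact_force: [0.4, 0.0, -0.7]
grip_width: 0.998
grip_force: 0.0
t cab_drawer0_handle 0.68 [0.5952 0.1035 0.0618]
t top_half 0.72 [0.5974 0.2464 0.0229]
t jar 0.83 [ 0.7954  0.1356 -0.0013]
s cab_drawer0_handle 0.79 [0.5985 0.0974 0.0649]
s top_half 0.47 [0.5897 0.2451 0.0232]
s jar 0.89 [ 0.7928  0.1346 -0.0012]
tcp [ 0.4208 -0.2571  0.2402] y-yaw 88.5 tilt [-0.0002  0.0003 -1.    ] tool shift [-0.1672  0.4617  0.0403] None
```

View pics/open.png

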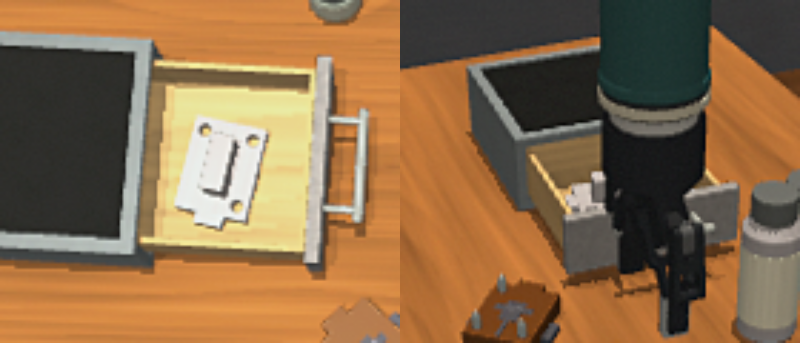

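The drawer is open. The top half shows at (222,170) in the top crop, with its ear pointing down towards −x (210,218) and its yaw about 165°. Next I fit plate models for both halves.

```bash
cat >> h.py <<'E'
from scipy.optimize import minimize
PL=np.array([[-50,-38],[50,-38],[50,-15],[62,-15],[62,15],[50,15],[50,38],[-50,38]])/1e3
def fit(p,img,z,x0,half=32,thr=150,sidew=None):
    g=img.astype(float).min(2); S=8
    c=px(p,[x0[0],x0[1],z]).round().astype(int); a,b=c-half
    G=np.clip((g[b:b+2*half,a:a+2*half]-thr+40)/80,0,1)
    def ren(x):
        R=np.array([[np.cos(x[2]),-np.sin(x[2])],[np.sin(x[2]),np.cos(x[2])]])
        P=(R@PL.T).T+x[:2]
        Q=np.array([px(p,[u,v,z]) for u,v in P])-[a,b]+.5
        m=np.zeros((2*half*S,2*half*S),np.float32); cv2.fillPoly(m,[(Q*S*16).round().astype(np.int32)],1.,shift=4)
        return cv2.resize(m,(2*half,2*half),interpolation=cv2.INTER_AREA)
    f=lambda y: np.abs(ren([x0[0]+y[0]/1e3,x0[1]+y[1]/1e3,x0[2]+y[2]/57.3])-G).sum()
    best=None
    for s in((0,0,0),(3,-3,3),(-3,3,-3)):
        r=minimize(f,s,method="Nelder-Mead",options=dict(initial_simplex=np.array(s)+np.array([[0,0,0],[5,0,0],[0,5,0],[0,0,5]]),xatol=.02,fatol=.01,maxiter=400))
        if best is None or r.fun<best.fun: best=r
    y=best.x; return np.array([x0[0]*1e3+y[0],x0[1]*1e3+y[1],np.degrees(x0[2])+y[2]]).round(2),round(best.fun,1),G.sum().round()
E
python3 - <<'E'
from h import *
p=capture("top"); L=cv2.imread("pics/top0.png")[:,:,::-1]
for thr in(140,170): print("lower",fit(p,L,.024,[.4615,-.0855,np.radians(36)],thr=thr))
for thr in(190,205,): print("top",fit(p,p["image"],.038,[.595,.246,np.radians(166)],thr=thr))
c=px(p,[.595,.246,.038]).astype(int); print(c, p["image"][c[1]-26,c[0]-4:c[0]+4].tolist(),p["image"][c[1]+12,c[0]-20:c[0]+20:2].tolist())
E
```

```text
lower (array([461.37, -83.83,  35.65]), np.float64(145.7), np.float64(774.0))
lower (array([461.  , -83.63,  35.92]), np.float64(191.5), np.float64(709.0))
top (array([592.78, 247.89, 169.  ]), np.float64(290.8), np.float64(864.0))
top (array([592.55, 247.95, 169.  ]), np.float64(312.5), np.float64(657.0))
[267 167] [[242, 238, 161], [242, 238, 161], [243, 239, 161], [242, 239, 161], [242, 239, 161], [243, 239, 161], [243, 239, 162], [243, 240, 163]] [[236, 206, 133], [235, 228, 152], [234, 233, 216], [234, 236, 234], [234, 238, 235], [234, 236, 232], [234, 235, 231], [236, 238, 235], [244, 246, 243], [250, 252, 248], [203, 202, 195], [241, 240, 236], [241, 242, 238], [234, 236, 233], [238, 238, 234], [180, 181, 180], [233, 227, 145], [235, 231, 158], [234, 231, 158], [235, 223, 147]]
```

```bash
python3 -m inch '[[-0.012,0.025,0,0],[-0.012,0.038,0,0],[-0.012,0.038,0,0],[-0.012,0.038,0,0],[-0.012,0.038,0,0],[-0.012,0.038,0,0],[-0.012,0.038,0,0],[-0.012,0.038,0,0],[-0.012,0.038,0,0],[-0.012,0.038,0,0],[-0.012,0.038,0,0],[-0.012,0.038,0,0]]' 115 && python3 -m inch '[[-0.007,0.03,0,0],[-0.007,0.03,0,0],[0,0,0,4.75],[0,0,0,4.75],[0,0,0,0],[0,0,0,0],[0,0,0,0]]'
python3 - <<'E'
from h import *
p=capture("side")
to([.593,.2475,.042],79)
for d in spot_point(p,"top_half")[:2]: print(d["score"],w(p,d["location"]))
E
```

```text
time_s: 17.28
tcp_pos: [0.5767, 0.1834, 0.2403]
tcp_rot: [0.0, 0.013, 1.0, -0.0]
contact_force: [-0.3, -0.4, -0.1]
grip_width: 0.553
grip_force: 0.0
time_s: 17.87
tcp_pos: [0.5921, 0.2402, 0.2403]
tcp_rot: [-0.0, 0.096, 0.995, -0.0]
contact_force: [0.7, 0.3, 0.9]
grip_width: 0.549
grip_force: 0.0
tcp [0.5922 0.2399 0.2403] y-yaw 78.99 tilt [-1.e-04 -1.e-04 -1.e+00] tool shift [0.0007 0.0076 0.1983] turn -0.01
0.87 [0.59064613 0.24695742 0.02235583]
0.37 [ 0.46250223 -0.08650972  0.02271441]
```

```bash
python3 -m inch '[[0.001,0.0075,0.03,0],[0,0,0.035,0],[0,0,0.035,0],[0,0,0.035,0],[0,0,0.025,0],[0,0,0.015,0],[0,0,0,0],[0,0,0,0]]' && python3 -m inch '[[0,0,0.01,0],[0,0,0.008,0],[0,0,0.004,0],[0,0,0,0],[0,0,0,0]]' && python3 -m inch '[[0,0,0,0],[0,0,0,0],[0,0,0,0],[0,0,0,0],[0,0,0,0]]' 255 60
```

```text
time_s: 18.63
tcp_pos: [0.5924, 0.2471, 0.0648]
tcp_rot: [-0.001, 0.097, 0.995, -0.0]
contact_force: [0.7, 0.1, 0.9]
grip_width: 0.548
grip_force: 0.0
time_s: 19.05
tcp_pos: [0.5928, 0.2476, 0.0434]
tcp_rot: [-0.0, 0.097, 0.995, -0.0]
contact_force: [0.3, -0.4, -0.0]
grip_width: 0.551
grip_force: 0.0
time_s: 19.47
tcp_pos: [0.5933, 0.2478, 0.044]
tcp_rot: [0.0, 0.097, 0.995, 0.0]
contact_force: [-0.5, 0.1, 4.8]
grip_width: 0.267
grip_force: 60.2
```

```bash
python3 -m inch '[[0,0,-0.005,0],[0,0,-0.01,0],[0,-0.002,-0.02,0],[0,-0.002,-0.025,0],[0,0,-0.025,0],[0,0,-0.025,0],[0,0,-0.025,0],[0,0,-0.02,0],[0,0,0,0]]' && python3 -m inch '[[0,0,0,6.6],[0,0,0,6.6],[0,0,0,6.6],[0,0,0,6.6],[0,0,0,6.6],[0,0,0,6.6],[0,0,0,6.6],[0,0,0,6.6],[0,0,0,6.6],[0,0,0,6.6]]' && python3 -m inch '[[0,0,0,6.6],[0,0,0,6.6],[0,0,0,6.6],[0,0,0,6.6],[0,0,0,6.6],[0,0,0,6.6],[0,0,0,6.6],[0,0,0,6.6],[0,0,0,6.6],[0,0,0,6.6],[0,0,0,0]]'
python3 -c "
from h import *
to([.461,-.084,.19],35.8-90)"
```

```text
time_s: 20.22
tcp_pos: [0.5946, 0.2444, 0.2032]
tcp_rot: [0.004, 0.097, 0.995, 0.001]
contact_force: [0.5, 1.1, -4.0]
grip_width: 0.272
grip_force: 59.6
time_s: 21.05
tcp_pos: [0.5908, 0.2433, 0.1963]
tcp_rot: [-0.001, 0.626, 0.78, -0.001]
contact_force: [-0.2, -0.1, -4.1]
grip_width: 0.271
grip_force: 59.5
time_s: 21.97
tcp_pos: [0.5909, 0.2433, 0.1964]
tcp_rot: [-0.0, 0.949, 0.314, -0.002]
contact_force: [0.0, 0.4, -4.6]
grip_width: 0.269
grip_force: 59.5
tcp [0.5909 0.2433 0.1964] y-yaw -53.35 tilt [-0.003 -0.001 -1.   ] tool shift [-0.2995  0.185   0.0071] turn 0.85
```

```bash
python3 -m inch '[[-0.015,0.009,0,0.85],[-0.03,0.0185,0,0],[-0.03,0.0185,0,0],[-0.03,0.0185,0,0],[-0.03,0.0185,0,0],[-0.03,0.0185,0,0],[-0.03,0.0185,0,0],[-0.03,0.0185,0,0],[-0.03,0.0185,0,0],[-0.025,0.0155,0,0],[-0.015,0.009,0,0],[-0.005,0.003,0,0]]' && python3 -m inch '[[0,0,0.03,0],[0,0,0.03,0],[0,0,0.03,0],[0,0,0,0],[0,0,0,0],[0,0,0,0]]'
python3 - <<'E'
from h import *
to([.461,-.084,.1],35.8-90)
p=capture("top");q=capture("side")
for n,pp in(("t",p),("s",q)):
  for t in("top_half","lower_half"):
    for d in spot_point(pp,t)[:2]: print(n,t,d["score"],w(pp,d["location"]).round(4))
o=np.hstack([cv2.resize(p["image"][170:260,320:425],(400,343)),cv2.resize(q["image"][180:270,275:380],(400,343))])
cv2.imwrite("pics/hover.png",o[:,:,::-1])
E
```

```text
time_s: 22.97
tcp_pos: [0.4564, -0.0842, 0.1976]
tcp_rot: [-0.0, 0.951, 0.31, -0.001]
contact_force: [-0.4, 0.4, -4.4]
grip_width: 0.269
grip_force: 59.6
time_s: 23.47
tcp_pos: [0.4591, -0.082, 0.1091]
tcp_rot: [0.0, 0.951, 0.31, 0.0]
contact_force: [0.3, -0.4, -4.6]
grip_width: 0.269
grip_force: 60.8
tcp [ 0.4591 -0.082   0.1091] y-yaw -53.87 tilt [ 7.e-04 -2.e-04 -1.e+00] tool shift [0.0003 0.0027 0.0091] turn 0.33
t top_half 0.71 [ 0.4576 -0.0823  0.0902]
t lower_half 0.92 [ 0.4012  0.0802 -0.0042]
t lower_half 0.74 [6.021e-01 3.065e-01 1.000e-04]
s top_half 0.69 [ 0.4545 -0.0835  0.0855]
s lower_half 0.95 [ 0.4614 -0.0851 -0.0025]
s lower_half 0.84 [4.022e-01 7.850e-02 4.000e-04]
```

View pics/hover.png

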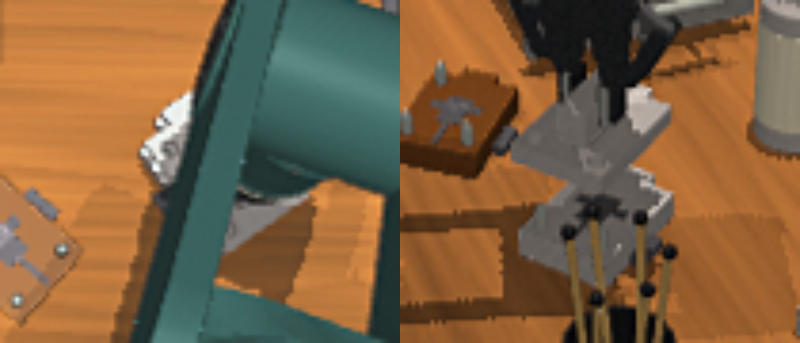

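The side crop shows the top half level above the lower block, with ears on the same side (650,95 over 650,190). I refine the target from the pins in the first top picture.

Run:
```python
from h import *
p=capture("top");q=capture("side")
loc=np.array([[36,26],[-36,26],[-36,-26]])/1e3
pins=[]
for pp,f,n in((p,"top0","t"),(q,"side0","s")):
    g=cv2.GaussianBlur(cv2.imread(f"pics/{f}.png",0),(0,0),.6).astype(float)
    x0=np.array([.4615,-.0848,np.radians(35.8)])
    R=lambda a:np.array([[np.cos(a),-np.sin(a)],[np.sin(a),np.cos(a)]])
    W=[]
    for l in loc:
        X=R(x0[2])@l+x0[:2]; u=px(pp,[*X,.034]); c=u.round().astype(int); r=5 if n=="t" else 6
        G=g[c[1]-r:c[1]+r+1,c[0]-r:c[0]+r+1]; yy,xx=np.mgrid[-r:r+1,-r:r+1]
        wt=np.clip(np.percentile(G,75)-12-G,0,60)*((xx**2+yy**2)<=(r-.5)**2)
        d=np.array([(wt*xx).sum(),(wt*yy).sum()])/wt.sum()+c-u
        print(n,l,"exp",u.round(1),"blob-exp px",d.round(2)); P=ray(pp,*(u+d),.034)[:2]; W.append(P)
    W=np.array(W); A=loc-loc.mean(0);B=W-W.mean(0)
    a=np.arctan2((A[:,0]*B[:,1]-A[:,1]*B[:,0]).sum(),(A*B).sum()); print(n,"origin",(W.mean(0)-R(a)@loc.mean(0)).round(4),"yaw",np.degrees(a).round(2))
to([.4615,-.0848,.07],35.8-90)
```

```text
t [0.036 0.026] exp [362.8 209.9] blob-exp px [-0.41  0.37]
t [-0.036  0.026] exp [376.8 230.1] blob-exp px [-0.41  0.55]
t [-0.036 -0.026] exp [391.2 220.2] blob-exp px [ 0.73 -0.64]
t origin [ 0.4612 -0.0844] yaw 37.15
s [0.036 0.026] exp [325.1 222.8] blob-exp px [-0.21 -0.99]
s [-0.036  0.026] exp [311.4 236. ] blob-exp px [-1.41 -0.78]
s [-0.036 -0.026] exp [327.1 242.2] blob-exp px [-0.75 -0.42]
s origin [ 0.4607 -0.0811] yaw 34.65
tcp [ 0.4587 -0.0822  0.109 ] y-yaw -53.95 tilt [ 1.2e-03 -5.0e-04 -1.0e+00] tool shift [0.0007 0.0037 0.039 ] turn 0.25
```

```bash
python3 -m inch '[[0.0005,0.003,0.01,0],[0,0,0.015,0],[0,0,0.01,0],[0,0,0.004,0],[0,0,0,0],[0,0,0,0]]' && python3 -m inch '[[0,0,0.002,0],[0,0,0.002,0],[0,0,0,0]]' && python3 -m inch '[[0,0,0.002,0],[0,0,0,0]]'
python3 -c "
from h import *
to([.461,-.0843,.044],36-90); print(get_state()['contact_force'],get_state()['wrist_torque'])"
```

```text
time_s: 24.37
tcp_pos: [0.4604, -0.0843, 0.069]
tcp_rot: [-0.0, 0.951, 0.309, -0.0]
contact_force: [0.2, 0.6, -4.4]
grip_width: 0.272
grip_force: 60.9
time_s: 24.62
tcp_pos: [0.4607, -0.0843, 0.0654]
tcp_rot: [0.0, 0.951, 0.309, 0.0]
contact_force: [0.0, 0.8, -5.1]
grip_width: 0.269
grip_force: 60.9
time_s: 24.78
tcp_pos: [0.4605, -0.0843, 0.0633]
tcp_rot: [0.0, 0.951, 0.309, 0.0]
contact_force: [-0.6, -0.2, -5.0]
grip_width: 0.266
grip_force: 60.9
tcp [ 0.4605 -0.0843  0.0633] y-yaw -53.96 tilt [ 1.e-04 -1.e-04 -1.e+00] tool shift [0.0004 0.0003 0.0193] turn 0.04
[-0.56737409 -0.20828003 -5.01129511] [-0.05067574 -0.00616199  0.00997296]
```

```bash
python3 -m inch '[[0,0,0.002,0],[0,0,0,0]]' && python3 -m inch '[[0,0,0.002,0],[0,0,0,0]]' && python3 -m inch '[[0,0,0.001,0],[0,0,0,0]]'
python3 -c "
from h import *
to([.461,-.0843,.044],36-90); print(get_state()['contact_force'],get_state()['wrist_torque'])"
```

```text
time_s: 24.95
tcp_pos: [0.4604, -0.0842, 0.0611]
tcp_rot: [-0.0, 0.951, 0.309, -0.0]
contact_force: [-0.6, -0.4, -5.5]
grip_width: 0.268
grip_force: 60.9
time_s: 25.12
tcp_pos: [0.4609, -0.0844, 0.0592]
tcp_rot: [0.0, 0.951, 0.309, 0.0]
contact_force: [1.0, -0.2, -5.1]
grip_width: 0.267
grip_force: 61.0
time_s: 25.28
tcp_pos: [0.4609, -0.0844, 0.0583]
tcp_rot: [0.0, 0.951, 0.309, 0.0]
contact_force: [1.0, 0.5, -4.3]
grip_width: 0.266
grip_force: 61.0
tcp [ 0.4609 -0.0844  0.0583] y-yaw -53.97 tilt [ 7.e-04 -2.e-04 -1.e+00] tool shift [ 0.0001 -0.      0.0143] turn 0.03
[ 1.04870387  0.47822028 -4.34240524] [ 0.04213423 -0.21603681 -0.03298426]
```

```bash
for i in 1 2; do python3 -m inch '[[0,0,0.002,0],[0,0,0,0]]' | grep -E 'tcp_pos|contact'; python3 -c "
from station import *
print(get_state()['wrist_torque'])"; done; python3 -m inch '[[0,0,0.002,0],[0,0,0,0]]'; python3 -c "
from station import *
print(get_state()['wrist_torque'])"
```

```text
tcp_pos: [0.4609, -0.0844, 0.0562]
contact_force: [1.6, 0.4, -3.9]
[ 0.03653006 -0.35276092 -0.05134049]
tcp_pos: [0.4609, -0.0843, 0.0542]
contact_force: [2.3, 0.3, -4.5]
[ 0.00182466 -0.39409941 -0.086798  ]
time_s: 25.78
tcp_pos: [0.4609, -0.0844, 0.0522]
tcp_rot: [0.0, 0.951, 0.309, 0.0]
contact_force: [2.9, 0.1, -4.6]
grip_width: 0.266
grip_force: 61.1
[ 0.05065319 -0.50054914 -0.06158191]
```

```bash
python3 -m inch '[[0.0008,0.0006,0,0],[0,0,0.002,0],[0,0,0,0]]' && python3 -m inch '[[0,0,0.002,0],[0,0,0,0]]' && python3 -m inch '[[0,0,0.001,0],[0,0,0,0]]'; python3 -c "
from station import *
print(get_state()['wrist_torque'])"
```

```text
time_s: 26.03
tcp_pos: [0.4611, -0.0842, 0.0499]
tcp_rot: [-0.0, 0.951, 0.309, -0.0]
contact_force: [1.0, 0.2, -4.6]
grip_width: 0.271
grip_force: 61.1
time_s: 26.2
tcp_pos: [0.4611, -0.0842, 0.0479]
tcp_rot: [-0.0, 0.951, 0.309, -0.0]
contact_force: [0.6, 0.4, -5.6]
grip_width: 0.273
grip_force: 61.1
time_s: 26.37
tcp_pos: [0.4611, -0.0842, 0.0471]
tcp_rot: [-0.0, 0.951, 0.309, -0.0]
contact_force: [1.0, -0.3, -5.1]
grip_width: 0.271
grip_force: 61.1
[ 0.00301746 -0.12998036 -0.0380634 ]
```

```bash
for i in 1 2; do :; done; python3 -m inch '[[0,0,0.001,0],[0,0,0,0]]' && python3 -m inch '[[0,0,0.001,0],[0,0,0,0]]'; python3 -c "
from station import *
print(get_state()['wrist_torque'])"
```

```text
time_s: 26.53
tcp_pos: [0.4612, -0.0842, 0.0461]
tcp_rot: [-0.0, 0.951, 0.309, -0.0]
contact_force: [0.4, 0.6, -4.2]
grip_width: 0.27
grip_force: 61.1
time_s: 26.7
tcp_pos: [0.4612, -0.0842, 0.046]
tcp_rot: [-0.0, 0.951, 0.309, -0.0]
contact_force: [-2.9, 1.0, 5.0]
grip_width: 0.27
grip_force: 62.5
[ 0.13491586  0.43282981 -0.00244942]
```

It is seated: the TCP is at 0.046, as expected, and the load has come on. I release and lift away.

```bash
python3 -m inch '[[0,0,-0.0005,0],[0,0,0,0],[0,0,0,0],[0,0,0,0],[0,0,0,0]]' 115 && python3 -m inch '[[0,0,-0.01,0],[0,0,-0.02,0],[0,0,-0.03,0],[0,0,-0.04,0],[0,0,-0.04,0],[0,0,-0.04,0],[0,0,-0.02,0],[0,0,0,0]]' && python3 -m inch '[[0.01,-0.03,0,0],[0.01,-0.03,0,0],[0.01,-0.03,0,0],[0.01,-0.03,0,0],[0.01,-0.03,0,0],[0.01,-0.03,0,0],[0.01,-0.03,0,0],[0.01,-0.03,0,0],[0.01,-0.03,0,0],[0,0,0,0],[0,0,0,0],[0,0,0,0]]'
python3 - <<'E'
from h import *
p=capture("top");q=capture("side")
print(pose()[0], get_state()['contact_force'])
print("fit z.040",fit(p,p["image"],.040,[.4615,-.0845,np.radians(36)],thr=160))
for n,pp in(("t",p),("s",q)):
  for t in("top_half","jar","spray_can","brush_cup"):
    for d in spot_point(pp,t)[:1]: print(n,t,d["score"],w(pp,d["location"]).round(4))
o=np.hstack([cv2.resize(p["image"][120:270,300:480],(400,333)),cv2.resize(q["image"][150:300,260:440],(400,333))])
cv2.imwrite("pics/done.png",o[:,:,::-1])
E
```

```text
time_s: 27.12
tcp_pos: [0.4616, -0.0843, 0.0458]
tcp_rot: [0.0, 0.951, 0.309, 0.0]
contact_force: [0.5, -0.5, 0.1]
grip_width: 0.549
grip_force: 0.0
time_s: 27.78
tcp_pos: [0.4647, -0.0853, 0.251]
tcp_rot: [0.003, 0.951, 0.309, 0.004]
contact_force: [1.3, -0.7, -0.5]
grip_width: 0.55
grip_force: 0.0
time_s: 28.78
tcp_pos: [0.375, 0.1866, 0.2451]
tcp_rot: [0.0, 0.951, 0.31, -0.001]
contact_force: [0.2, 0.1, 0.4]
grip_width: 0.547
grip_force: 0.0
[0.37556838 0.18604895 0.24538942] [-0.42530534 -0.9091327  -0.53305803]
fit z.040 (array([459.82, -83.84,  36.29]), np.float64(109.0), np.float64(831.0))
t top_half 0.68 [ 0.461  -0.0844  0.0265]
t jar 0.82 [0.7974 0.1349 0.0009]
t spray_can 0.6 [ 6.555e-01 -1.890e-02 -5.000e-04]
t brush_cup 0.68 [ 0.3981 -0.2882 -0.0007]
s top_half 0.59 [ 0.457  -0.0847  0.0254]
s jar 0.66 [ 7.949e-01  1.344e-01 -2.000e-04]
s spray_can 0.95 [ 0.6639 -0.0191  0.0065]
s brush_cup 0.8 [ 0.3933 -0.2918 -0.0051]
```

View pics/done.png

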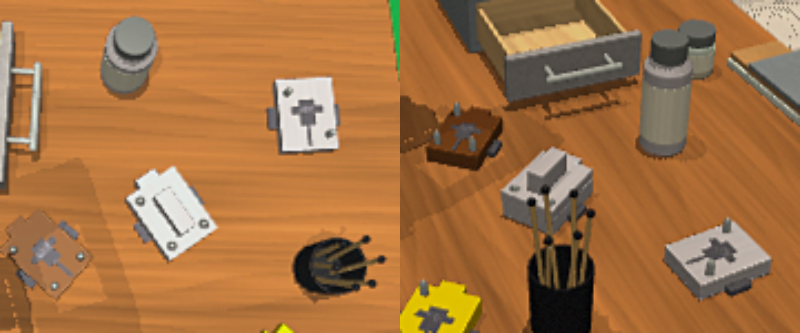

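The top half sits flush on the lower half (top crop 170,213), with all three pins showing through its holes. The jar stands upright behind the can (695,50), and the can and cup have not moved.

```bash
python3 -c "
from station import *
print(close_job())"
```

```text
the job is handed in; nothing more can be done
None
```

The top half is seated flush on the lower half's three pins, the jar stands upright on the bench beside the open drawer, the spray can and brush cup were left alone, and the job was handed in at about 29 s.

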